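Get the screwdriver out of the half-decked tray

ROBOT

A 6-joint arm with a two-finger parallel gripper is mounted at the origin on a cart in front of the work surface, level with it; the furniture and walls round the work are solid. World frame = base frame: x ahead of the robot, y to its left, z up, the work surface at z = 0. Lengths are in m, angles in degrees, forces in N, time in s.
With the tool pointing down it reaches from about 0.3 to 0.775 m from the base axis. Payload 14.6 kg.
Tool frame: the origin (TCP) lies midway between the tips of the shut fingers; the grasp point (between the pads) lies 19 mm behind it (arm.grip_depth is the distance from the TCP to the grasp point, in m); x points along the fingers, y is the direction in which the jaws open and shut, and the axes are right-handed (so a half turn about x gives the same grasp; the last joint's range is limited). The gripper opens to 94 mm and grips with 3 to 60 N. Pads are 16 mm wide; open, the fingers measure 119 mm over their backs; the gripper's body (75 mm by 177 mm) begins 78 mm behind the grasp point.
Start: joints at [-67.586, 17.183, 87.147, -0, 75.671, -3.816], TCP at [0.243, -0.493, 0.205] pointing down, gripper open.
Joint ranges: [-173.82, 173.82], [-45.26, 126.66], [13.44, 144.39], [-59.66, 239.66], [0, 175.72], [-146.38, 146.38]. Speed limits (degrees/s): [127.2, 127.2, 147.25, 180, 180, 180].

INTERFACE

Orientations are given as a 3x3 rotation matrix whose columns are the frame's x, y, z axes.
In Python, from plant import arm gives the robot as it stands.
- The arm moves only by the shell command python3 -m jog 'ROWS'. ROWS is JSON, one flat list of numbers, 7 for each row, row after row: the shift along the tool's x, y, z in units of 30 mm (1.0 is 30 mm), then the turn, a rotation vector about the tool's x, y, z in degrees, then the gripper command: -1 is shut, 1 is fully open, values between are in proportion. A call has 1 to 10 rows; each row shifts and turns the commanded pose from where the row before left it, along the tool's axes as they then stand; what a row does not reach is not made up. A row lasts 1/12 s, in which the tool goes at most 41.7 mm and 7.16 degrees, less where a joint would pass 70% of its speed; a pose out of reach is approached as far as the arm can. A call is refused whole if a number of a shift passes 1 or a number of a turn 7.16, either way. A call with a gripper value outside its range is refused whole. The fingers move at their own pace and stop on an object; the grip force is fixed at half the most. Time passes only in rows, so rows that do not move let the fingers close. It gives the time, the measured TCP pose, the force and the opening at its end, in the units of the state.
- arm.sense(): the state, without advancing time (a new reading comes with each control period).
- arm.camera(name): name is "scene" or "top" or "wrist"; returns a dict with "img" (384x512x3 uint8, red, green, blue), "fx", "fy", "cx", "cy" (pixels), "rvec" (rotation vector, rad) and "tvec" (3), from world to camera coordinates, as OpenCV has them. Camera axes: x right, y down, z forward; pixel columns grow to the right and rows downward; lengths in m; the calibration is good to about 2 mm. The wrist camera is an equidistant fisheye: a pixel r from the principal point sees the ray r / f radians off the axis. A picture is of the moment at which its call begins. There is no depth.
- arm.hand_in(): hands the job in, once; it reports no verdict.
The state is a dict: "time": time; "qpos": joint angles; "joint_vel": joint speeds; "joint_torque": joint torques, N m; "position": TCP position; "tool_rot": TCP orientation; "wrist_force": force on the tool from outside, world axes, zero at the start; "torque": the same for the moment, N m; "finger_gap": opening from 0.0 (shut) to 1.0 (fully open).
Only numpy, scipy, OpenCV 4.12 (cv2) and the standard library are available. Lean on these libraries where they do the work, as an engineer would, in place of code of your own. Each camera call takes 0.05 s, during which the arm holds its last target. There are 200 camera calls.

TASK

Lift the loose cover off the tool tray by its handle and hang it by that handle on the arm of the hook stand. Then reach into the uncovered opening, take the screwdriver (it is longer than the opening, so it must be tilted and drawn out handle first) and hold it up, all of it clear of the tray and at least 10 cm above the desk. Finish while still holding the screwdriver in the gripper; the cover stays hanging and the other things on the desk stay where they are.

Things in the scene. Friction and masses are not known exactly. Their poses are not given: they have to be found in the camera images.
- tray: Fixed dark steel tool tray, 134 x 226 x 56 mm, long side along its y; origin at the centre of its underside. Floor 4 mm thick, walls 5 mm thick, all walls 56 mm high. A fixed deck (4 mm thick, top at 56 mm, underside at 52 mm) closes its -y part as far as y = -20 mm; the rest is an opening in the top, x -62 to +62 mm, y -20 to +108 mm, which the loose cover closes at the start. Inner length y -108 to +108 mm.
- cover: Loose aluminium cover plate, 130 (x) x 139 (y) x 4 mm, about 140 g, with a steel bow handle on top; origin at the centre of its underside. At the start it lies on the tray's rim over the opening, not fastened, axes along the tray's within about 2 degrees.
- cover_bar (a point): Middle of the cover handle's straight bar, 59 mm above the cover's underside. The bar is 10 x 10 mm in section (54 to 64 mm above the underside) and runs along the cover's y; between its two legs (10 x 10 mm) 100 mm are free, and 50 mm between bar and plate. To hang it, hold the bar about 30 mm to one side of its middle, so that the hook's arm can pass under the middle.
- hook: Fixed hook stand: base 110 x 110 x 10 mm, round post 16 mm thick at its middle, with a level arm at the top pointing to the stand's -x (roughly towards the robot, turned up to 0.25 rad). Origin: centre of the base's underside. The arm is a round bar 9 mm thick, axis 170 mm above the desk, free from x = -8 to x = -120 mm; its end turns up, the top of the upturned end 193 mm above the desk at x = -128 mm, outer end x = -133 mm.
- hook_arm (a point): Point on the axis of the hook's arm, 100 mm out from the post, 170 mm above the desk; a good place to hang the handle (bar across the arm, its middle 9.5 mm above this point).
- screwdriver: Loose screwdriver, 192 mm long, about 90 g, lying on the tray's floor under cover and deck, roughly along the tray's y with the handle at +y (yaw within 0.06 rad of the tray's): handle 95 mm long, 27 mm wide, 23 mm thick; thin round blade 6 mm thick, 97 mm long. Origin: centre of its underside as built; +y points to the handle's end. The handle lies in the opening, the outer 76 mm or so of the blade under the deck.
- driver_grip (a point): On the screwdriver's long axis in the middle of the handle, 48 mm from the handle's end; about 15.5 mm above the desk at the start. Good place to grip, across the handle.
- driver_tip (a point): Tip of the screwdriver's blade, on its long axis, 144 mm from driver_grip.
- driver_butt (a point): End of the screwdriver's handle, on its long axis.
- parts_cabinet: Fixed grey steel drawer cabinet, 181 x 185 x 190 mm, at the back of the desk between tray and hook stand; origin at the centre of its underside, drawer fronts to -x. An obstacle: carry the cover round in front of it, nearer the robot.
- stapler: Desk stapler, 30 x 136 x 49 mm, bystander; origin at the centre of its underside.
- bottle: Small ink bottle, 39 x 39 x 90 mm, standing, bystander; origin at the centre of its underside.
- tape_measure: Pocket tape measure, 62 x 73 x 35 mm, bystander; origin at the centre of its underside.
- rubber: Eraser, 18 x 42 x 11 mm, bystander; origin at the centre of its underside.

How it is judged:
By the outcome, as a careful person would: the job done as asked, in the order asked, and still so for the second after the job is handed in, while the arm keeps its last pose, push and grip.
It also fails if it takes over 58 s, if anything falls off the work surface, if the arm or the gripper's body presses on something with over 40 N, if the wrist force passes 120 N, or if a joint passes its speed limit or range.

## Working session

There is one attempt and no reset: what is moved stays moved. The work goes in short steps, Python scripts to look and compute and a shell command to move; the robot and the scene stay as the last step left them, time stands still between calls to the robot, and variables do not carry over. Pictures are saved under pics/ and viewed, about 8 in all and at most 12, crops included, and the job is handed in when it is done.

```bash
ls; mkdir -p pics
cat > h.py <<'E'
import numpy as np, cv2
from plant import arm
def cam(n):
    c=arm.camera(n); R=cv2.Rodrigues(np.array(c["rvec"],float))[0]; c["R"]=R; c["o"]=-R.T@np.array(c["tvec"],float).ravel(); c["n"]=n; return c
def save(c,f): cv2.imwrite(f,c["img"][:,:,::-1])
def ray(c,u,v):
    x=(u-c["cx"])/c["fx"]; y=(v-c["cy"])/c["fy"]
    if c["n"]=="wrist":
        r=np.hypot(x,y); s=np.sin(r)/max(r,1e-9); d=np.array([x*s,y*s,np.cos(r)])
    else: d=np.array([x,y,1.])
    return c["R"].T@d
def onz(c,u,v,z):
    d=ray(c,u,v); return c["o"]+d*(z-c["o"][2])/d[2]
def proj(c,p):
    q=c["R"]@(np.array(p,float)-c["o"])
    if c["n"]=="wrist":
        r=np.hypot(q[0],q[1]); t=np.arctan2(r,q[2]); return c["cx"]+c["fx"]*t*q[0]/r, c["cy"]+c["fy"]*t*q[1]/r
    return c["cx"]+c["fx"]*q[0]/q[2], c["cy"]+c["fy"]*q[1]/q[2]
E
python3 - <<'E'
from h import *
for n in("top","scene"):
    c=cam(n); save(c,f"pics/{n}0.png"); print(n,c["o"],c["R"].round(2).tolist(),c["fx"])
s=arm.sense(); print(s["position"],np.round(s["tool_rot"],3).tolist(),s["finger_gap"],s["time"])
E
```

```text
pics
top [ 0.26817568 -0.01877971  1.88703399] [[0.01, -1.0, 0.0], [-0.99, -0.01, -0.15], [0.15, -0.0, -0.99]] 479.65801848108214
scene [-0.27981883  0.58775434  0.69956639] [[-0.61, -0.79, -0.03], [-0.39, 0.33, -0.86], [0.69, -0.52, -0.51]] 383.509961323007
[ 0.24299289 -0.49314428  0.20494453] [[-0.0, 0.442, -0.897], [0.001, -0.897, -0.442], [-1.0, -0.001, -0.0]] 1.0029075396982359 0.1
```

View pics/top0.png

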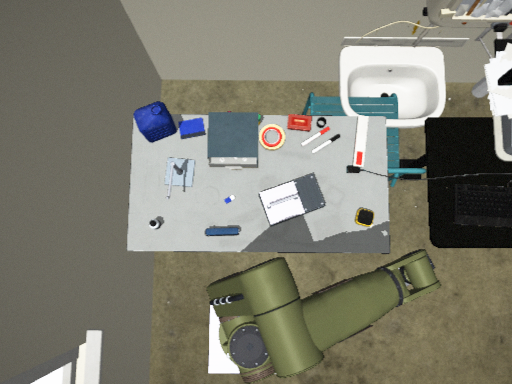

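View pics/scene0.png

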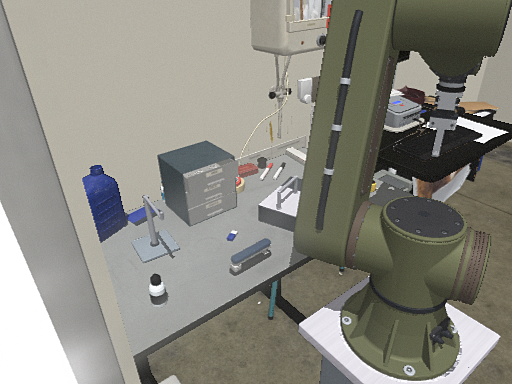

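Top view: the tray is at about (292,200), with the bright cover on its left (+y) half and the dark deck on the right. The hook stand is at (180,172), its arm pointing down the image. The cabinet is at (233,140), the stapler at (222,231), the rubber at (229,199) and the bottle at (154,223). I'll enlarge this.

Run:
```python
import cv2,numpy as np
im=cv2.imread("pics/top0.png")
a=cv2.resize(im[165:235,250:335],None,fx=6,fy=6,interpolation=cv2.INTER_CUBIC)
b=cv2.resize(im[145:215,155:203],None,fx=6,fy=6,interpolation=cv2.INTER_CUBIC)
cv2.imwrite("pics/crop1.png",np.hstack([a,b]))
```

```text
(no output)
```

View pics/crop1.png

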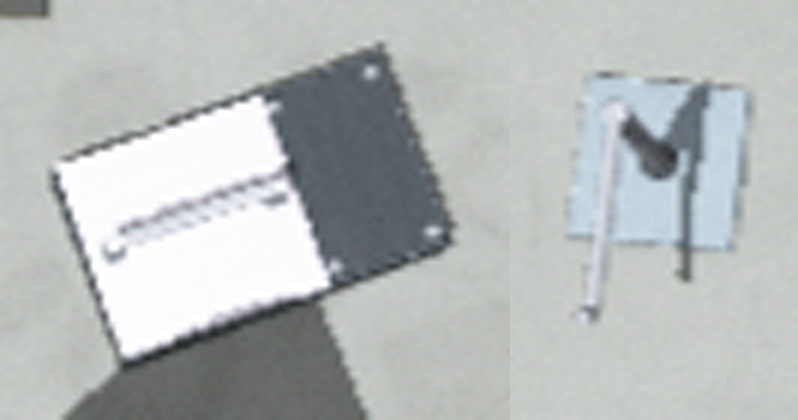

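Run:
```python
from h import *
c=cam("top")
A=lambda x,y,z:onz(c,250+(x+.5)/6-.5,165+(y+.5)/6-.5,z)
B=lambda x,y,z:onz(c,155+(x-510+.5)/6-.5,145+(y+.5)/6-.5,z)
cc=[A(x,y,.06) for x,y in[(55,165),(125,362),(330,285),(265,97)]]
tr=[A(x,y,.056) for x,y in[(52,163),(125,365),(453,242),(382,43)]]
print("cover",np.mean(cc,0).round(4)); print("tray",np.mean(tr,0).round(4))
for q in(cc,tr):
  v=q[0]-q[3];w=q[1]-q[2];u=q[0]-q[1]
  print(np.linalg.norm(v),np.linalg.norm(w),np.linalg.norm(u),np.degrees([np.arctan2(v[1],v[0]),np.arctan2(w[1],w[0]),np.arctan2(u[1],u[0])]))
h=[A(112,240,.115),A(282,186,.115)];print("bar",h,np.mean(h,0),h[0]-h[1])
hb=[B(x,y,.01) for x,y in[(590,75),(748,88),(735,248),(568,237)]]
print("hook",np.mean(hb,0)); print([np.degrees(np.arctan2(*(hb[i]-hb[j])[1::-1])) for i,j in((3,0),(2,1))])
a=[B(613,110,.175),B(600,240,.175),B(588,315,.19)];print("arm",a)
```

```text
cover [ 0.4927 -0.1139  0.06  ]
tray [ 0.5092 -0.1523  0.056 ]
0.14228021356767903 0.13982533586945395 0.13394018291528728 [108.65895786 111.09443301  19.8897071 ]
0.2275447940781582 0.2246858293140838 0.1378982051336384 [110.71844232 111.06085008  20.20079976]
bar [array([ 0.47713882, -0.06037429,  0.115     ]), array([ 0.51191901, -0.16584042,  0.115     ])] [ 0.49452891 -0.11310735  0.115     ] [-0.03478019  0.10546613  0.        ]
hook [0.61849919 0.29043024 0.01      ]
[np.float64(174.5189841107553), np.float64(177.0912297287741)]
arm [array([0.61926235, 0.29294693, 0.175     ]), array([0.53940301, 0.29792527, 0.175     ]), array([0.49181737, 0.30064094, 0.19      ])]
```

```bash
cat >> h.py <<'E'
def plan(p,yang=None,pitch_R=None):
    "print turn (tool frame, deg) then shift (in NEW tool axes, 30 mm units) to reach TCP p"
    s=arm.sense(); R=np.array(s["tool_rot"])
    if yang is not None:
        a=np.radians(yang); x=np.array([0,0,-1.]); y=np.array([np.cos(a),np.sin(a),0]); pitch_R=np.stack([x,y,np.cross(x,y)],1)
    Rn=R if pitch_R is None else pitch_R
    rv=np.degrees(cv2.Rodrigues(R.T@Rn)[0].ravel())
    print("turn",rv.round(2),"shift",(Rn.T@(np.array(p)-s["position"])/.03).round(2),"t",s["time"],"pos",np.round(s["position"],4))
E
J="python3 -m jog"
$J '[0,0,0,-7.02,0,0,1, 0,0,0,-7.02,0,0,1, 0,0,0,-7.02,0,0,1, 0,0,0,-7.02,0,0,1, 0,0,0,-7.02,0,0,1, 0,0,0,-7.02,0,0,1]' >/dev/null
$J '[0,0,0,-7.02,0,0,1, 0,0,0,-7.02,0,0,1, 0,0,0,-7.02,0,0,1, 0,0,0,-7.02,0,0,1, 0,0,0,-7.02,0,0,1, 0,0,0,-7.02,0,0,1]' 
$J '[0,0.95,-0.76,0,0,0,1, 0,0.95,-0.76,0,0,0,1, 0,0.95,-0.76,0,0,0,1, 0,0.95,-0.76,0,0,0,1, 0,0.95,-0.76,0,0,0,1, 0,0.95,-0.76,0,0,0,1, 0,0.95,-0.76,0,0,0,1]'
$J '[0,0.95,-0.76,0,0,0,1, 0,0.95,-0.76,0,0,0,1, 0,0.95,-0.76,0,0,0,1, 0,0.95,-0.76,0,0,0,1, 0,0.95,-0.76,0,0,0,1, 0,0.95,-0.76,0,0,0,1,0,0,0,0,0,0,1]'
python3 - <<'E'
from h import *
plan([.484,-.085,.200],20.5)
c=cam("wrist"); save(c,"pics/w1.png"); print(c["o"],c["R"].round(2).tolist(),c["fx"])
M=np.array([.4945,-.113,.12]); u=np.array([-.35,.937,0])
for k in(-.05,0,.03,.05): print(k,proj(c,M+k*u))
E
```

```text
time: 1.15
position: [0.243, -0.4932, 0.2052]
tool_rot: [[-0.0, 0.935, 0.355], [0.001, 0.355, -0.935], [-1.0, -0.0, -0.001]]
wrist_force: [0.9, -0.6, -0.4]
finger_gap: 1.004
time: 1.73
position: [0.3746, -0.2724, 0.2054]
tool_rot: [[-0.0, 0.937, 0.35], [0.0, 0.35, -0.937], [-1.0, -0.0, -0.0]]
wrist_force: [0.0, -0.4, 0.2]
finger_gap: 0.998
time: 2.32
position: [0.4883, -0.0818, 0.2052]
tool_rot: [[0.0, 0.935, 0.353], [0.001, 0.353, -0.935], [-1.0, 0.0, -0.001]]
wrist_force: [-0.4, -0.6, 0.2]
finger_gap: 1.001
turn [ 0.2  -0.05 -0.02] shift [ 0.17 -0.17  0.05] t 2.3167 pos [ 0.4883 -0.0818  0.2052]
[ 0.46356454 -0.01629301  0.38555837] [[0.94, 0.35, 0.0], [0.34, -0.91, 0.24], [0.09, -0.23, -0.97]] 297.3186396354542
-0.05 (np.float64(249.2464423737403), np.float64(270.5316812068819))
0 (np.float64(249.05190930086778), np.float64(224.915288714906))
0.03 (np.float64(248.9755321419543), np.float64(194.5564310882486))
0.05 (np.float64(248.9471217818718), np.float64(173.30543563151974))
```

View pics/w1.png

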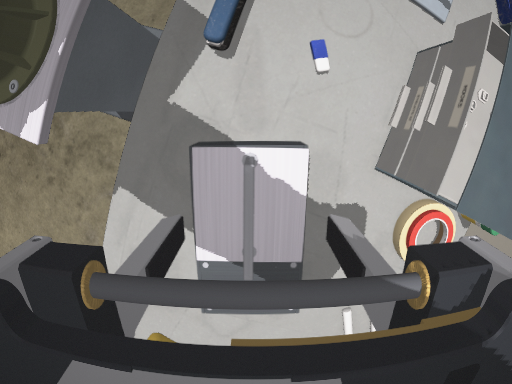

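The wrist view shows the cover plate with corners at (193,147), (308,147), (195,262) and (306,262). The bar lies upright at column 249, with its far end near v≈154. It matches the predicted column.

Run:
```python
from h import *
c=cam("wrist")
q=[onz(c,*p,.06) for p in[(193,147),(308,147),(306,262),(195,262)]]
print(np.round(q,4).tolist(),np.mean(q,0)); 
for a,b in((0,1),(3,2),(3,0),(2,1)):
  v=q[b]-q[a]; print(np.linalg.norm(v),np.degrees(np.arctan2(v[1],v[0])))
a,b=onz(c,249,154,.12),onz(c,248.5,262,.12);print("bar",a,b,np.degrees(np.arctan2(*(a-b)[1::-1])))
g=cv2.cvtColor(c["img"],cv2.COLOR_RGB2GRAY)
for v in(185,200,215,230):
  print(v,g[v,236:262].tolist())
cv2.imwrite("pics/w1c.png",cv2.resize(cv2.cvtColor(c["img"],4)[135:320,180:320],None,fx=3,fy=3,interpolation=2))
```

```text
[[0.41, -0.0733, 0.06], [0.5296, -0.0284, 0.06], [0.5838, -0.1591, 0.06], [0.4546, -0.2081, 0.06]] [ 0.49449941 -0.11722496  0.06      ]
0.12767421203960921 20.580547084572522
0.13812666917696395 20.803110549343398
0.14201381868388085 108.31056907209502
0.14144820055712187 112.53597488220994
bar [ 0.46973552 -0.05165868  0.12      ] [ 0.50671572 -0.1528622   0.12      ] 110.07252200434901
185 [163, 163, 161, 161, 159, 160, 160, 161, 159, 138, 115, 120, 121, 122, 122, 123, 123, 123, 121, 115, 137, 160, 161, 160, 159, 160]
200 [162, 162, 160, 159, 158, 158, 161, 160, 157, 135, 115, 120, 122, 122, 122, 120, 122, 122, 120, 116, 139, 160, 161, 160, 157, 160]
215 [161, 161, 159, 158, 157, 158, 158, 159, 152, 131, 117, 121, 122, 122, 122, 121, 122, 123, 119, 123, 146, 161, 162, 158, 158, 160]
230 [160, 160, 158, 157, 156, 156, 158, 158, 149, 126, 118, 121, 124, 122, 122, 121, 123, 122, 117, 129, 151, 160, 160, 158, 158, 160]
```

View pics/w1c.png

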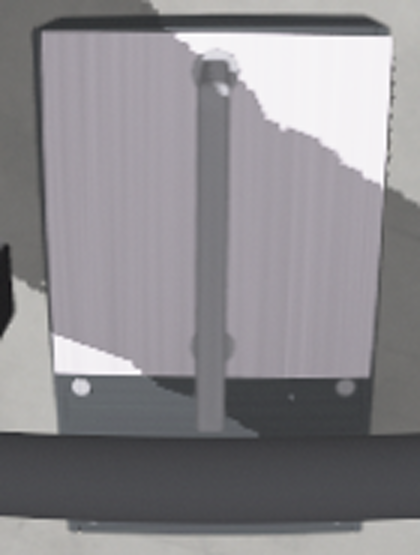

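The bar runs from about v=163 to 278, centred at u≈250.7. This agrees with the predicted middle to within about 1 mm, so I'll grasp.

```bash
J="python3 -m jog"
$J '[0.5,-0.13,0.05,-0.2,0,0,1, 0.7,0,0,0,0,0,1, 0.7,0,0,0,0,0,1, 0.7,0,0,0,0,0,1, 0.6,0,0,0,0,0,1, 0.44,0,0,0,0,0,1, 0,0,0,0,0,0,1]'
$J '[0,0,0,0,0,0,-1,0,0,0,0,0,0,-1,0,0,0,0,0,0,-1,0,0,0,0,0,0,-1,0,0,0,0,0,0,-1,0,0,0,0,0,0,-1,0,0,0,0,0,0,-1,0,0,0,0,0,0,-1]'
$J '[0,0,0,0,0,0,-1,0,0,0,0,0,0,-1,0,0,0,0,0,0,-1,0,0,0,0,0,0,-1]'
```

```text
time: 3.0
position: [0.4816, -0.0898, 0.0939]
tool_rot: [[-0.004, 0.936, 0.351], [0.001, 0.351, -0.936], [-1.0, -0.004, -0.002]]
wrist_force: [-0.7, 0.7, 0.4]
finger_gap: 0.999
time: 3.67
position: [0.4834, -0.0889, 0.0963]
tool_rot: [[0.0, 0.936, 0.353], [-0.0, 0.353, -0.936], [-1.0, 0.0, 0.0]]
wrist_force: [0.5, 0.2, -0.5]
finger_gap: 0.468
time: 4.0
position: [0.4834, -0.0888, 0.0962]
tool_rot: [[-0.0, 0.936, 0.353], [0.0, 0.353, -0.936], [-1.0, -0.0, -0.0]]
wrist_force: [0.2, -0.3, 0.5]
finger_gap: 0.186
```

```bash
J="python3 -m jog"
$J '[0,0,0,0,0,0,-1,0,0,0,0,0,0,-1,0,0,0,0,0,0,-1,0,0,0,0,0,0,-1,0,0,0,0,0,0,-1]'
$J '[-0.1,0,0,0,0,0,-1,-0.3,0,0,0,0,0,-1,-0.4,0,0,0,0,0,-1,-0.5,0,0,0,0,0,-1,-0.5,0,0,0,0,0,-1,-0.5,0,0,0,0,0,-1,-0.5,0,0,0,0,0,-1,-0.3,0,0,0,0,0,-1,-0.1,0,0,0,0,0,-1,0,0,0,0,0,0,-1]'
python3 - <<'E'
from h import *
# bar grip relative to middle: 26.5 mm toward +u. at hook: y tool -> yang, bar u=yang+90
for yang in(-4,-3.5):
  u=np.array([np.cos(np.radians(yang+90)),np.sin(np.radians(yang+90))])
  H=np.array([.519,.298]); d=np.array([np.cos(np.radians(180+yang)),np.sin(np.radians(180+yang))])
  print(yang,"hang",H+.0265*u,"front",H+.0265*u+.10*d)
a=H+.0265*u+.1*d
plan([a[0],a[1],.191],-3.5)
c=cam("wrist"); save(c,"pics/w2.png"); c=cam("scene"); save(c,"pics/s2.png")
E
```

```text
time: 4.42
position: [0.4834, -0.0889, 0.0962]
tool_rot: [[-0.0, 0.936, 0.353], [0.0, 0.353, -0.936], [-1.0, 0.0, -0.0]]
wrist_force: [0.7, 1.1, -0.4]
finger_gap: 0.102
time: 5.25
position: [0.4835, -0.0889, 0.1928]
tool_rot: [[0.001, 0.936, 0.353], [-0.0, 0.353, -0.936], [-1.0, 0.001, 0.001]]
wrist_force: [0.5, 0.1, -1.5]
finger_gap: 0.103
-4 hang [0.52084855 0.32443545] front [0.42109214 0.33141109]
-3.5 hang [0.52061779 0.32445057] front [0.42080431 0.33055543]
turn [ 2.417e+01  2.000e-02 -5.000e-02] shift [  0.06  -2.94 -13.83] t 5.25 pos [ 0.4835 -0.0889  0.1928]
```

View pics/s2.png

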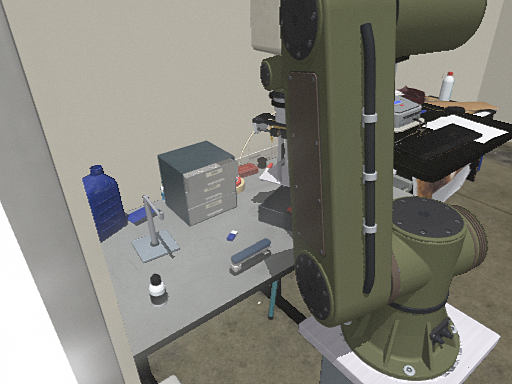

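The tray is uncovered and the cover is in the gripper. Next I carry it round in front of the cabinet.

```bash
J="python3 -m jog"
$J '[0,0,0,3,0,0,-1,0,0,0,4,0,0,-1,0,0,0,4,0,0,-1,0,0,0,4,0,0,-1,0,0,0,4,0,0,-1,0,0,0,3.2,0,0,-1,0,0,0,2,0,0,-1]' >/dev/null
$J '[0,-0.4,-0.2,0,0,0,-1,0,-0.5,-0.5,0,0,0,-1,0,-0.5,-0.7,0,0,0,-1,0,-0.4,-0.8,0,0,0,-1,0,-0.4,-0.8,0,0,0,-1,0,-0.4,-0.8,0,0,0,-1,0,-0.34,-0.8,0,0,0,-1,0,0,-0.8,0,0,0,-1,0,0,-0.8,0,0,0,-1,0,0,-0.8,0,0,0,-1]'
$J '[0,0,-0.8,0,0,0,-1,0,0,-0.8,0,0,0,-1,0,0,-0.8,0,0,0,-1,0,0,-0.8,0,0,0,-1,0,0,-0.8,0,0,0,-1,0,0,-0.8,0,0,0,-1,0,0,-0.8,0,0,0,-1,0,0,-0.8,0,0,0,-1,0,0,-0.4,0,0,0,-1,0,0,0,0,0,0,-1]'
python3 - <<'E'
from h import *
plan([.4208,.3306,.191],-3.5)
c=cam("wrist"); save(c,"pics/w3.png"); t=cam("top"); save(t,"pics/t3.png");s=cam("scene");save(s,"pics/s3.png")
cv2.imwrite("pics/m3.png",np.vstack([c["img"][:260,:,::-1],np.hstack([cv2.resize(t["img"][120:245,130:258,::-1],(256,250)),cv2.resize(s["img"][140:300,50:214,::-1],(256,250))])]))
for p in([.519,.298,.1745],[.4905,.300,.193],[.61,.292,.1745]): print(proj(c,p))
E
```

```text
time: 6.77
position: [0.4078, 0.1273, 0.1916]
tool_rot: [[-0.001, 0.998, -0.062], [-0.0, -0.062, -0.998], [-1.0, -0.001, 0.0]]
wrist_force: [1.9, 0.1, -1.3]
finger_gap: 0.102
time: 7.6
position: [0.4205, 0.3311, 0.1912]
tool_rot: [[-0.001, 0.998, -0.06], [-0.001, -0.06, -0.998], [-1.0, -0.001, 0.001]]
wrist_force: [-0.4, -0.2, -2.4]
finger_gap: 0.105
turn [0.08 0.04 0.07] shift [0.01 0.01 0.02] t 7.6 pos [0.4205 0.3311 0.1912]
(np.float64(382.66369799318807), np.float64(248.99510550608952))
(np.float64(356.3087279169322), np.float64(261.6524874024349))
(np.float64(468.9337447886667), np.float64(242.21593979399415))
```

View pics/m3.png

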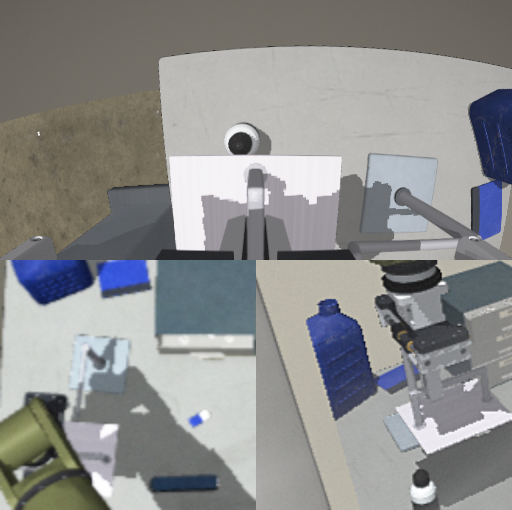

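Wrist view: the bottle is at (240,140). The hook arm runs from about (352,247) to (470,240), and the cover is held level in front of it. I'll crop the hook arm closer to check lateral alignment.

Run:
```python
import cv2,numpy as np
w=cv2.imread("pics/w3.png")
a=cv2.resize(w[140:300,160:320],(480,480),interpolation=2); b=cv2.resize(w[190:290,330:490],(480,300),interpolation=2)
a=a[:,:300] if 0 else a
cv2.imwrite("pics/w3c.png",np.vstack([cv2.resize(w[140:290,160:500],(800,353),interpolation=2),cv2.resize(w[220:280,330:490],(640,240),interpolation=2).__class__ and cv2.copyMakeBorder(cv2.resize(w[220:280,330:490],(640,240),interpolation=2),0,0,0,160,0)]))
```

```text
(no output)
```

View pics/w3c.png

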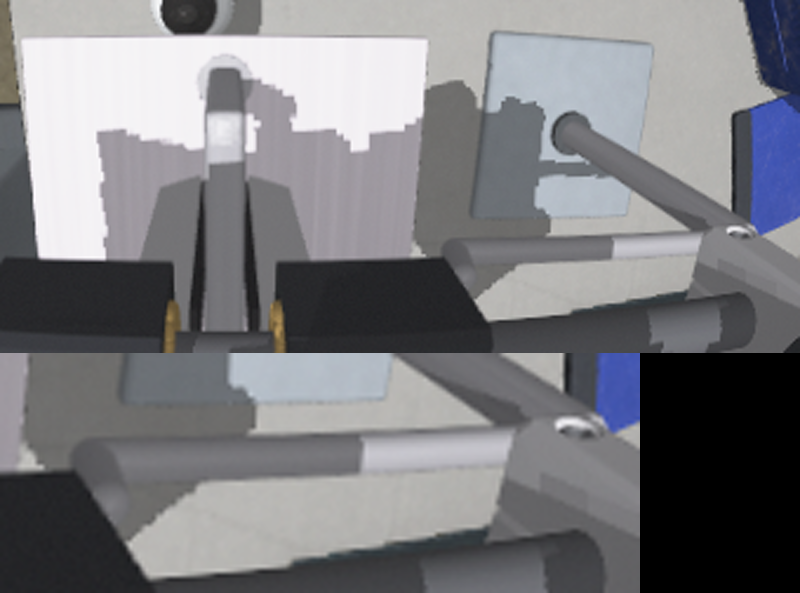

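Run:
```python
from h import *
c=cam("wrist"); s=arm.sense(); P=np.array(s["position"]); R=np.array(s["tool_rot"])
q=[onz(c,u,v,.170) for u,v in((367.5,247.5),(405,245.7),(450,243.2))];print(np.round(q,4).tolist(),np.degrees(np.arctan2(*(q[2]-q[0])[1::-1])))
u=-R[:,2]; b=P-.019*R[:,0]
for k in(.0285,.0335,.0385): print(k,proj(c,b+u*k+[0,0,.005]))
print("plate edge",proj(c,b+u*(.0695-.0265)-[0,0,.055]), "obs v~156")
print(b)
```

```text
[[0.5081, 0.2957, 0.17], [0.5426, 0.2931, 0.17], [0.5912, 0.2888, 0.17]] -4.728833686017075
0.0285 (np.float64(254.27476340039257), np.float64(194.27212575082567))
0.0335 (np.float64(254.26970658978863), np.float64(185.3176119742217))
0.0385 (np.float64(254.26503973134533), np.float64(176.23391537809746))
plate edge (np.float64(254.36054681463034), np.float64(153.77338931359253)) obs v~156
[0.42088444 0.32873169 0.21104826]
```

```bash
J="python3 -m jog"
$J '[0,0.2,0,0,0,0,-1,0,0.4,0,0,0,0,-1,0,0.5,0,0,0,0,-1,0,0.5,0,0,0,0,-1,0,0.5,0,0,0,0,-1,0,0.5,0,0,0,0,-1,0,0.5,0,0,0,0,-1,0,0.25,0,0,0,0,-1,0,0,0,0,0,0,-1]'
$J '[0.2,0,0,0,0,0,-1,0.2,0,0,0,0,0,-1,0.2,0,0,0,0,0,-1,0.2,0,0,0,0,0,-1,0.1,0,0,0,0,0,-1,0.1,0,0,0,0,0,-1,0,0,0,0,0,0,-1,0,0,0,0,0,0,-1]'
python3 - <<'E'
from h import *
c=cam("wrist"); save(c,"pics/w4.png"); t=cam("top"); s=cam("scene");save(s,"pics/s4.png")
cv2.imwrite("pics/m4.png",np.vstack([c["img"][130:300,:,::-1],np.hstack([cv2.resize(t["img"][140:225,140:225,::-1],(256,256)),cv2.resize(s["img"][180:270,105:195,::-1],(256,256))])]))
print(np.round(arm.sense()["torque"],2))
E
```

```text
time: 8.55
position: [0.5224, 0.3226, 0.1919]
tool_rot: [[-0.0, 0.998, -0.063], [-0.0, -0.063, -0.998], [-1.0, -0.0, 0.0]]
wrist_force: [-0.4, -0.2, -1.9]
finger_gap: 0.104
time: 9.22
position: [0.5211, 0.3236, 0.1623]
tool_rot: [[-0.0, 0.998, -0.062], [-0.0, -0.062, -0.998], [-1.0, -0.0, 0.0]]
wrist_force: [0.7, 0.9, -1.4]
finger_gap: 0.102
[-0.03 -0.05 -0.02]
```

View pics/m4.png

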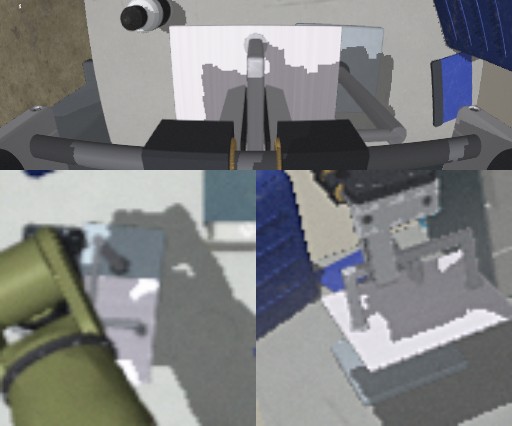

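The handle surrounds the hook arm: in the wrist view the arm is visible at about (400,262) running under the bar. I'll lower the last couple of millimetres and watch the force.

```bash
J="python3 -m jog"
$J '[0.06,0,0,0,0,0,-1,0,0,0,0,0,0,-1,0,0,0,0,0,0,-1]'
$J '[0.05,0,0,0,0,0,-1,0,0,0,0,0,0,-1,0,0,0,0,0,0,-1]'
```

```text
time: 9.62
position: [0.5213, 0.3237, 0.1607]
tool_rot: [[0.001, 0.998, -0.062], [0.0, -0.062, -0.998], [-1.0, 0.001, -0.0]]
wrist_force: [0.5, 1.0, 0.6]
finger_gap: 0.105
time: 9.87
position: [0.5214, 0.3238, 0.1599]
tool_rot: [[0.001, 0.998, -0.061], [0.001, -0.061, -0.998], [-1.0, 0.001, -0.001]]
wrist_force: [-1.7, 1.6, 6.2]
finger_gap: 0.097
```

The wrist force shows the bar is seated on the arm. Next I release, rise and check.

```bash
J="python3 -m jog"
$J '[0,0,0,0,0,0,-0.5,0,0,0,0,0,0,-0.2,0,0,0,0,0,0,-0.2,0,0,0,0,0,0,-0.2,0,0,0,0,0,0,-0.2]'
$J '[-0.2,0,0,0,0,0,0,-0.4,0,0,0,0,0,0,-0.6,0,0,0,0,0,0,-0.8,0,0,0,0,0,0,-0.8,0,0,0,0,0,0,-0.5,0,0,0,0,0,0,0,0,0,0,0,0,0]'
python3 - <<'E'
from h import *
c=cam("wrist"); save(c,"pics/w5.png"); s=cam("scene");save(s,"pics/s5.png")
cv2.imwrite("pics/m5.png",np.vstack([c["img"][90:300,:,::-1],np.hstack([cv2.resize(s["img"][170:280,90:200,::-1],(300,300)),np.zeros((300,212,3),np.uint8)])]))
E
```

```text
time: 10.28
position: [0.5211, 0.3235, 0.1588]
tool_rot: [[-0.0, 0.998, -0.062], [-0.0, -0.062, -0.998], [-1.0, -0.0, 0.0]]
wrist_force: [-0.5, 0.0, -0.2]
finger_gap: 0.39
time: 10.87
position: [0.522, 0.324, 0.2629]
tool_rot: [[0.006, 0.998, -0.062], [0.003, -0.062, -0.998], [-1.0, 0.006, -0.004]]
wrist_force: [0.0, -0.1, 0.5]
finger_gap: 0.504
```

View pics/m5.png

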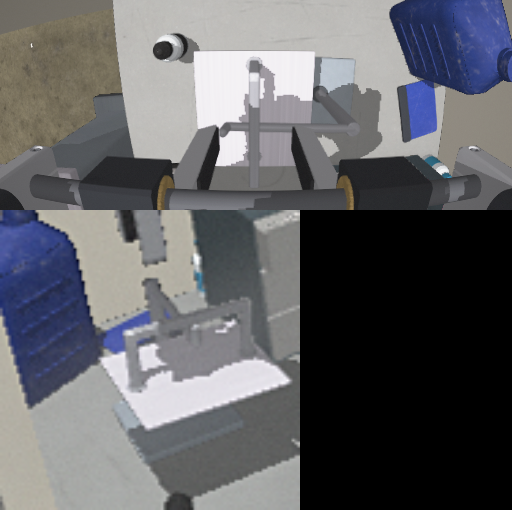

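The cover hangs level, with its bar across the arm. Now I go to the tray.

```bash
J="python3 -m jog"
$J '[0,0,0.5,0,0,0,0,0,0,0.9,0,0,0,0,0,0,0.95,0,0,0,0,0,0,0.95,0,0,0,0,0,0,0.95,0,0,0,0,0,0,0.95,0,0,0,0,0,0,0.95,0,0,0,0,0,0,0.95,0,0,0,0]' >/dev/null
$J '[0,0,0.95,0,0,0,0,0,0,0.95,0,-3,0,0,0,0,0,0.95,-3,0,0,0,0,0,0.95,-3,0,0,0,0,0,0.95,-3,0,0,0,0,0,0.95,-3,0,0,0,0,0,0.95,-3,0,0,0,0,0,0.95,-3,0,0,0,0,0,0,-3,0,0,0]'
$J '[0.7,0,0,-3,0,0,0,0.7,0,0,0,0,0,0,0.5,0,0,0,0,0,0,0,0,0,0,0,0,0]'
python3 - <<'E'
from h import *
plan([.493,-.109,.2],20.5)
c=cam("wrist"); save(c,"pics/w6.png")
cv2.imwrite("pics/w6c.png",cv2.resize(c["img"][90:300,120:400,::-1],None,fx=2.8,fy=2.8,interpolation=2))
T=np.array([.5097,-.154,0]);u=np.array([-.35,.937,0])
for k,z in((.048,.0155),(.096,.0155),(0,.0155),(-.02,.056),(.108,.056)): print(k,z,proj(c,T+u*k+[0,0,z]))
E
```

```text
time: 11.97
position: [0.5064, 0.1105, 0.1971]
tool_rot: [[-0.006, 1.0, -0.01], [-0.001, -0.01, -1.0], [-1.0, -0.006, 0.001]]
wrist_force: [-0.0, 0.8, -1.1]
finger_gap: 0.5
turn [-2.105e+01 -1.000e-02  3.700e-01] shift [-0.1  -2.98  6.7 ] t 11.9667 pos [0.5064 0.1105 0.1971]
0.048 0.0155 (np.float64(247.78233589321934), np.float64(316.98953221475347))
0.096 0.0155 (np.float64(235.47744414846986), np.float64(293.0356546440823))
0 0.0155 (np.float64(258.9818543010859), np.float64(338.1375042213491))
-0.02 0.056 (np.float64(263.7917256735824), np.float64(363.7948533217457))
0.108 0.056 (np.float64(230.0271577039175), np.float64(302.9688882466654))$: bad value
```

View pics/w6c.png

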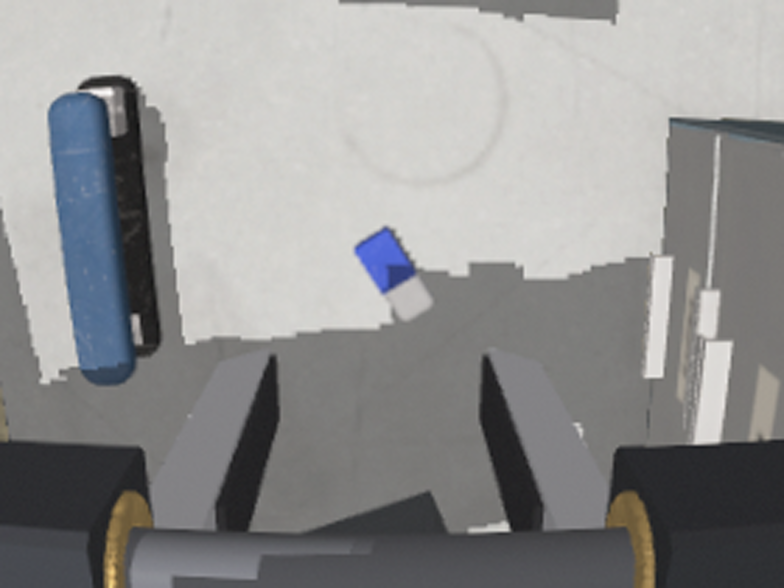

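My second call was refused because one row had an extra number, so the arm stopped short in front of the cabinet. That view shows only the stapler and the rubber. I'll complete the move.

```bash
J="python3 -m jog"
$J '[0,0,0,-7,0,0,0,0,0,0,-7,0,0,0,0,0,0,-7,0,0,0,0,-0.33,0.74,0,0,0,0,0,-0.33,0.74,0,0,0,0,0,-0.33,0.74,0,0,0,0,0,-0.33,0.74,0,0,0,0,0,-0.33,0.74,0,0,0,0]'
$J '[0,-0.33,0.74,0,0,0,0,0,-0.33,0.74,0,0,0,0,0,-0.33,0.74,0,0,0,0,0,-0.33,0.74,0,0,0,0,0,0,0,0,0,0.3,0]'
python3 - <<'E'
from h import *
plan([.493,-.109,.2],20.5)
c=cam("wrist"); save(c,"pics/w7.png")
T=np.array([.5097,-.154,0]);u=np.array([-.35,.937,0])
for k,z in((.048,.0155),(.096,.0155),(0,.0155),(-.02,.056),(.108,.056)): print(k,z,proj(c,T+u*k+[0,0,z]))
g=cv2.cvtColor(c["img"],cv2.COLOR_RGB2HSV)
for v in range(150,275,12): print(v,["%d,%d,%d"%tuple(g[v,x]) for x in range(200,305,8)])
E
```

```text
time: 12.68
position: [0.5005, -0.0113, 0.2019]
tool_rot: [[0.001, 0.937, 0.35], [-0.0, 0.35, -0.937], [-1.0, 0.001, 0.0]]
wrist_force: [0.0, 0.1, -0.3]
finger_gap: 0.498
time: 13.1
position: [0.4944, -0.1103, 0.2017]
tool_rot: [[0.006, 0.938, 0.348], [0.001, 0.348, -0.938], [-1.0, 0.006, 0.001]]
wrist_force: [0.6, 0.3, -1.3]
finger_gap: 0.497
turn [-0.16  0.06 -0.32] shift [ 0.06 -0.03 -0.06] t 13.1 pos [ 0.4944 -0.1103  0.2017]
0.048 0.0155 (np.float64(252.94218633767477), np.float64(170.92894701932173))
0.096 0.0155 (np.float64(252.7815449771236), np.float64(132.59822606308126))
0 0.0155 (np.float64(253.11609585814466), np.float64(207.50402240347034))
-0.02 0.056 (np.float64(253.23386109507814), np.float64(233.90253660124716))
0.108 0.056 (np.float64(252.72553607285084), np.float64(123.74053825816279))
150 ['108,21,62', '107,21,85', '102,16,82', '110,18,84', '110,18,87', '0,4,62', '0,8,68', '150,4,63', '109,20,143', '109,20,142', '106,24,140', '106,20,138', '106,20,139', '110,21,72']
162 ['108,21,61', '110,18,86', '102,15,83', '105,18,84', '105,18,85', '0,4,60', '10,10,73', '0,5,5
[... 1074 characters left out ...]
,82', '105,19,82', '102,16,81', '108,16,82', '108,16,82', '105,19,82', '102,16,82', '102,16,81', '105,18,83', '105,13,40', '130,5,149']
246 ['130,5,149', '120,6,42', '150,12,42', '108,16,82', '100,18,83', '105,18,84', '114,15,83', '105,18,83', '105,18,84', '102,15,83', '102,16,82', '110,18,83', '130,18,42', '130,17,44']
258 ['120,4,126', '120,12,42', '105,19,133', '110,17,133', '96,16,81', '113,13,80', '108,16,81', '110,19,81', '105,19,81', '108,16,81', '108,16,82', '114,16,81', '114,21,62', '140,18,42']
270 ['130,17,44', '120,6,41', '103,18,128', '108,20,130', '101,16,127', '103,18,127', '110,18,128', '110,19,80', '114,16,79', '105,19,81', '107,22,82', '108,16,81', '108,16,82', '135,13,40']
```

Run:
```python
from h import *
c=cam("wrist"); im=cv2.imread("pics/w7.png"); hsv=cv2.cvtColor(im,cv2.COLOR_BGR2HSV).astype(int); H,S,V=hsv[...,0],hsv[...,1],hsv[...,2]
m=((S>60)&((H<15)|(H>165))) | ((S<13)&(V<80)) | ((S<10)&(V>170))
m[:,:225]=0;m[:,275:]=0
for v in range(118,232,5):
    x=np.flatnonzero(m[v]); print(v,(x.min(),x.max(),len(x)) if len(x) else None, end=" | ")
d=cv2.resize(im[100:300,150:360],None,fx=2.8,fy=2.8,interpolation=2); cv2.imwrite("pics/w7c.png",d)
```

```text
118 None | 123 None | 128 (np.int64(239), np.int64(253), 15) | 133 (np.int64(235), np.int64(257), 23) | 138 (np.int64(235), np.int64(257), 23) | 143 (np.int64(236), np.int64(257), 22) | 148 (np.int64(236), np.int64(257), 21) | 153 (np.int64(236), np.int64(257), 20) | 158 (np.int64(236), np.int64(257), 22) | 163 (np.int64(236), np.int64(256), 17) | 168 (np.int64(236), np.int64(257), 17) | 173 (np.int64(236), np.int64(257), 22) | 178 (np.int64(236), np.int64(257), 22) | 183 (np.int64(236), np.int64(257), 22) | 188 (np.int64(237), np.int64(256), 20) | 193 (np.int64(239), np.int64(254), 16) | 198 (np.int64(240), np.int64(253), 14) | 203 (np.int64(243), np.int64(250), 5) | 208 (np.int64(246), np.int64(248), 3) | 213 (np.int64(246), np.int64(248), 3) | 218 (np.int64(246), np.int64(248), 3) | 223 (np.int64(246), np.int64(248), 3) | 228 (np.int64(246), np.int64(248), 3) |
```

View pics/w7c.png

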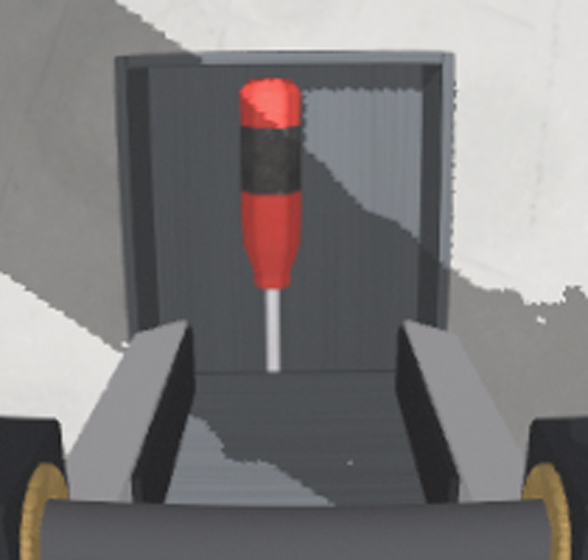

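The view shows a red and black handle at u≈246.5 (v 128 to 203) and the blade running under the deck edge at v≈233. The deck edge was predicted at 234.

Run:
```python
from h import *
c=cam("wrist"); z=.0155
b=onz(c,246.5,129,z); n=onz(c,246.8,203,z); t=onz(c,247,228,z)
print(b,n,t,np.linalg.norm(b-n),np.degrees(np.arctan2(*(b-n)[1::-1])),np.degrees(np.arctan2(*(b-t)[1::-1])))
w=onz(c,236,158,z)-onz(c,257.5,158,z);print("w",np.linalg.norm(w))
g=(b+n)/2;print("grip",g)
a=np.degrees(np.arctan2(*(b-t)[1::-1]))-90
plan([g[0],g[1],.006],a); print(a)
T=np.array([.5097,-.154]);u=np.array([-.35,.937]);print("tray y",(g[:2]-T)@u,(g[:2]-T)@[.937,.35])
```

```text
[ 0.46739018 -0.05975631  0.0155    ] [ 0.50008949 -0.14823858  0.0155    ] [ 0.51209112 -0.18063396  0.0155    ] 0.09433110011092831 110.28218432587867 110.29455262531883
w 0.02672733431742359
grip [ 0.48373984 -0.10399745  0.0155    ]
turn [ 0.16  0.01 -0.33] shift [ 6.52 -0.3  -0.22] t 13.25 pos [ 0.4946 -0.107   0.2015]
20.29455262531883
tray y 0.055938449457958825 -0.006823778261296289
```

```bash
J="python3 -m jog"
$J '[0.4,-0.3,-0.22,0,0,-0.3,0,0.8,0,0,0,0,0,0,0.8,0,0,0,0,0,0,0.8,0,0,0,0,0,0,0.8,0,0,0,0,0,0,0.8,0,0,0,0,0,0,0.6,0,0,0,0,0,0,0.4,0,0,0,0,0,0,0,0,0,0,0,0,0]'
python3 - <<'E'
from h import *
plan([.4837,-.1040,.0065],20.3)
E
```

```text
time: 14.0
position: [0.4828, -0.1029, 0.037]
tool_rot: [[-0.004, 0.936, 0.351], [0.001, 0.351, -0.936], [-1.0, -0.003, -0.002]]
wrist_force: [0.2, 0.1, 0.4]
finger_gap: 0.497
turn [ 0.25 -0.13  0.17] shift [1.02 0.01 0.04] t 14.0 pos [ 0.4828 -0.1029  0.037 ]
```

```bash
J="python3 -m jog"
$J '[0.4,0,0,0,0,0,0,0.3,0,0,0,0,0,0,0.2,0,0,0,0,0,0,0.07,0,0,0,0,0,0,0,0,0,0,0,0,0,0,0,0,0,0,0,0]'
$J '[0,0,0,0,0,0,-1,0,0,0,0,0,0,-1,0,0,0,0,0,0,-1,0,0,0,0,0,0,-1,0,0,0,0,0,0,-1,0,0,0,0,0,0,-1,0,0,0,0,0,0,-1]'
```

```text
time: 14.5
position: [0.484, -0.1043, 0.0102]
tool_rot: [[0.0, 0.937, 0.35], [-0.0, 0.35, -0.937], [-1.0, 0.0, 0.0]]
wrist_force: [-0.1, 0.4, 0.3]
finger_gap: 0.502
time: 15.08
position: [0.4838, -0.1043, 0.01]
tool_rot: [[0.0, 0.937, 0.35], [-0.0, 0.35, -0.937], [-1.0, 0.0, 0.0]]
wrist_force: [-1.9, -0.9, 5.6]
finger_gap: 0.272
```

The fingertips are only about 5 mm below the handle's axis, so I'll reopen, go 3 mm lower and regrip.

```bash
J="python3 -m jog"
$J '[0,0,0,0,0,0,-0.2,0,0,0,0,0,0,-0.2,0.05,0,0,0,0,0,-0.2,0.05,0,0,0,0,0,-0.2,0.02,0,0,0,0,0,-0.2,0,0,0,0,0,0,-0.2]'
$J '[0,0,0,0,0,0,-1,0,0,0,0,0,0,-1,0,0,0,0,0,0,-1,0,0,0,0,0,0,-1,0,0,0,0,0,0,-1,0,0,0,0,0,0,-1,0,0,0,0,0,0,-1,0,0,0,0,0,0,-1]'
```

```text
time: 15.58
position: [0.4836, -0.1042, 0.0059]
tool_rot: [[-0.001, 0.937, 0.35], [0.0, 0.35, -0.937], [-1.0, -0.0, -0.0]]
wrist_force: [-0.6, 0.1, -0.0]
finger_gap: 0.401
time: 16.25
position: [0.4838, -0.1043, 0.0062]
tool_rot: [[0.0, 0.937, 0.35], [0.0, 0.35, -0.937], [-1.0, 0.0, -0.0]]
wrist_force: [0.1, 0.7, 0.1]
finger_gap: 0.266
```

```bash
J="python3 -m jog"
$J '[-0.03,0,0.05,0,0,0,-1,-0.2,0,0.03,0,2.5,0,-1,-0.21,0,0,0,2.5,0,-1,-0.21,0,0,0,2.5,0,-1,-0.21,0,0,0,2.5,0,-1,0,0,0,0,0,0,-1]'
$J '[-0.21,0,0,0,2.5,0,-1,-0.21,0,0,0,2.5,0,-1,-0.21,0,0,0,2.5,0,-1,-0.21,0,0,0,2.5,0,-1,0,0,0,0,0,0,-1,0,0,0,0,0,0,-1]'
cat >> h.py <<'E'
def drv():
    s=arm.sense();P=np.array(s["position"]);R=np.array(s["tool_rot"]);T=np.array([.5097,-.154,0]);u=np.array([-.35,.937,0])
    g=P-.0095*R[:,0]; 
    for n,k in(("tip",.144),("neck",.047),("butt",-.048)):
        q=g+R[:,2]*k; print(n,"tray y",round((q-T)@u,4),"z",round(q[2],4))
E
python3 - <<'E'
from h import *
drv()
c=cam("wrist"); save(c,"pics/w8.png")
hsv=cv2.cvtColor(c["img"],cv2.COLOR_RGB2HSV).astype(int); r=(hsv[...,1]>60)&((hsv[...,0]<15)|(hsv[...,0]>165))
r[:,:150]=0;r[:,360:]=0
ys,xs=np.nonzero(r); print(len(ys),xs.min(),xs.max(),ys.min(),ys.max())
s=arm.sense();P=np.array(s["position"]);R=np.array(s["tool_rot"]);g=P-.0095*R[:,0]
for k in(.144,.06,.047,-.048):print(k,proj(c,g+R[:,2]*k))
E
```

```text
time: 16.75
position: [0.4859, -0.1091, 0.0328]
tool_rot: [[-0.06, 0.937, 0.344], [0.164, 0.349, -0.923], [-0.985, 0.001, -0.174]]
wrist_force: [0.6, -0.3, -1.5]
finger_gap: 0.268
time: 17.25
position: [0.4871, -0.1139, 0.0557]
tool_rot: [[-0.119, 0.937, 0.328], [0.319, 0.349, -0.881], [-0.94, -0.001, -0.34]]
wrist_force: [-1.0, -0.5, -1.4]
finger_gap: 0.273
tip tray y -0.0932 z 0.0157
neck tray y -0.002 z 0.0487
butt tray y 0.0874 z 0.081
3281 231 278 156 280
0.144 (np.float64(254.67761000412864), np.float64(382.7885086961288))
0.06 (np.float64(254.56340048237422), np.float64(309.5610825174091))
0.047 (np.float64(254.5434429968278), np.float64(294.7247858575897))
-0.048 (np.float64(254.40437634603833), np.float64(154.52559784927445))
```

```bash
J="python3 -m jog"
$J '[0,0,-0.2,0,0,0,-1,0,0,-0.4,0,0,0,-1,0,0,-0.4,0,0,0,-1,0,0,-0.4,0,0,0,-1,0,0,-0.4,0,0,0,-1,0,0,-0.4,0,0,0,-1,0,0,-0.4,0,0,0,-1,0,0,-0.4,0,0,0,-1,0,0,-0.2,0,0,0,-1,0,0,0,0,0,0,-1]'
python3 -c "
from h import *
drv()"
```

```text
time: 18.13
position: [0.4555, -0.0282, 0.0898]
tool_rot: [[-0.119, 0.936, 0.33], [0.32, 0.351, -0.88], [-0.94, 0.001, -0.342]]
wrist_force: [0.8, -0.2, -1.0]
finger_gap: 0.27
tip tray y -0.0017 z 0.0495
neck tray y 0.0894 z 0.0827
butt tray y 0.1787 z 0.1151
```

```bash
J="python3 -m jog"
$J '[-0.4,0,-0.15,0,0,0,-1,-0.7,0,-0.25,0,0,0,-1,-0.8,0,-0.29,0,0,0,-1,-0.8,0,-0.29,0,0,0,-1,-0.8,0,-0.29,0,0,0,-1,-0.6,0,-0.22,0,0,0,-1,-0.3,0,-0.1,0,0,0,-1,0,0,0,0,0,0,-1,0,0,0,0,0,0,-1,0,0,0,0,0,0,-1]'
python3 - <<'E'
from h import *
drv()
c=cam("wrist"); save(c,"pics/w9.png"); s=cam("scene"); save(s,"pics/s9.png"); t=cam("top"); save(t,"pics/t9.png")
cv2.imwrite("pics/m9.png",np.vstack([np.hstack([s["img"][:,:,::-1][100:300],]),c["img"][90:384,:,::-1]]))
# hanging cover unchanged? white region difference vs pic after release
a=cv2.imread("pics/s5.png")[190:280,90:200].astype(int); b=s["img"][190:280,90:200,::-1].astype(int); print("diff px",(abs(a-b).max(2)>40).sum(), "of",a.shape)
e=cv2.imread("pics/top0.png").astype(int); f=t["img"][:,:,::-1].astype(int)
for n,(u0,u1,v0,v1) in dict(stapler=(200,245,222,240),rubber=(220,238,192,205),bottle=(145,165,215,232),tape=(352,378,205,228)).items(): print(n,(abs(e-f)[v0:v1,u0:u1].max(2)>40).sum())
ss=arm.sense(); print(ss["joint_vel"],ss["finger_gap"],ss["qpos"])
E
```

```text
time: 18.97
position: [0.4554, -0.0295, 0.2281]
tool_rot: [[-0.121, 0.937, 0.328], [0.321, 0.35, -0.88], [-0.939, -0.002, -0.343]]
wrist_force: [-0.0, -0.4, -0.8]
finger_gap: 0.271
tip tray y -0.0029 z 0.1876
neck tray y 0.0882 z 0.2209
butt tray y 0.1775 z 0.2535
diff px 738 of (90, 110, 3)
stapler 86
rubber 0
bottle 0
tape 14
[ 0.01205204 -0.26115212 -0.29248712  0.01505015  0.13301341  0.03648642] 0.264184571328366 [-17.57183768  10.73161801  94.25461575  15.63449042  87.84280733
 -40.38547443]
```

I've used all my views, so I'll do the final checks numerically.

Run:
```python
from h import *
L=lambda f:cv2.imread(f"pics/{f}.png")
a,b=L("s5"),L("s9"); d=abs(a.astype(int)-b).max(2)>40
ys,xs=np.nonzero(d[190:280,90:200]); print("diff rows hist",np.histogram(ys+190,bins=9,range=(190,280))[0],"cols",np.histogram(xs+90,bins=11,range=(90,200))[0])
for f in("s5","s9"):
    v=L(f)[200:270,100:200].min(2); m=(v>215); y,x=np.nonzero(m); print(f,"white",len(y),x.min()+100,x.max()+100,y.min()+200,y.max()+200)
for f in("top0","t9"):
    h=cv2.cvtColor(L(f)[220:242,198:248],cv2.COLOR_BGR2HSV); m=(h[...,1]>90)&(h[...,0]>90)&(h[...,0]<125); y,x=np.nonzero(m); print(f,"stapler",len(y),x.mean(),y.mean())
c=cam("wrist"); h=cv2.cvtColor(c["img"],cv2.COLOR_RGB2HSV).astype(int); r=(h[...,1]>60)&((h[...,0]<15)|(h[...,0]>165)); r[:,:150]=0;r[:,360:]=0
y,x=np.nonzero(r[140:]); print("red",len(y),x.min(),x.max(),y.min()+140,y.max()+140, arm.sense()["finger_gap"],arm.sense()["time"])
```

```text
diff rows hist [ 21  82 155 244 109 105  21   0   1] cols [  0   0   0   1   2  55 146 118 129  67 220]
s5 white 879 127 195 211 249
s9 white 1164 127 195 203 249
top0 stapler 218 23.788990825688074 11.15137614678899
t9 stapler 216 23.74537037037037 11.12037037037037
red 3236 193 277 156 344 0.26596753220975167 19.1667
```

```bash
python3 -c "
from plant import arm
print(arm.hand_in())"
```

```text
the job is handed in; nothing more can be done
None
```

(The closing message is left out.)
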